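Change over the leather-punching jig

TASK

Change over the punching jig: swing its hold-down bar right up, then slide the pattern plate to the right along the bed, out from where the bar held it, until it lies square inside the brass frame inlaid on the bed, without lifting it off the bed. Then put every locating pin from the wooden stand upright and fully home into a hole of its own in the bed where the plate had been (any hole), and finish with the hold-down bar swung fully down again. Leave the other things on the bench where they are.

Things in the scene. Friction and masses are not known exactly. Their poses are not given: they have to be found in the camera images.
- bed: Fixed wooden jig bed, 200 (x) x 440 (y) x 45 high, top face 45 above its origin (centre of the underside). Its +x points away from the robot, its +y to the robot's left; turned up to 0.15 rad. The pin holes are in its left (+y) half, the inlaid brass frame on its right half. Behind its far edge two steel hinge cheeks (at x +114, y +30 and +80, 80 high) carry the bar.
- bar (a joint): Angle (rad) of the dark steel hold-down bar: 0 fully down (lying level across the bed, along the bed's x, at bed y +55, underside 12 above the bed top), 1.57 upright, stop at 1.9. It is 30 wide, 14 thick, 214 from hinge axis to tip, 0.35 kg; it swings up and away from the robot about a stiff hinge along the bed's y and stays where it is left (some 2 to 6 N at the handle move it).
- bar_hinge (a point): Point on the bar's hinge axis, at its middle: bed (114, 55, 64). Axis along the bed's y.
- bar_handle (a point): Grip point on the bar's handle: a round steel rod 12 thick, parallel to the hinge axis, that sticks out 50 to the right (-y) from the bar's near end. With the bar down the point is 207 nearer the robot than the hinge axis and 18 above it (37 above the bed top, close to the bed's near edge); it is 42 to the right of the bar's centre line (27 from the bar's side).
- plate: Loose pattern plate, aluminium, 140 (x) x 170 (y) x 10 thick, about 0.6 kg, lying on the bed's left half over the pin holes, the lowered bar above it. In its middle stands a dark steel grip lug 50 (x) x 20 (y), its top 42 above the plate's underside; the lowered bar blocks the lug's way to the right. Origin: centre of the underside.
- frame_mid (a point): Middle of the inlaid brass frame on the bed's right half, at the bed's top face; the frame is flush, inside 190 (x) x 220 (y), so the plate has 25 to spare all round. Axes as the bed's.
- hole0 (a point): Mouth centre (at the bed's top face) of a pin hole, 12 wide, right through the 45 bed, mouth chamfered 2; bed x -50, y 105. Holes are 60 apart in x, 65 in y.
- hole1 (a point): Mouth centre (at the bed's top face) of a pin hole, 12 wide, right through the 45 bed, mouth chamfered 2; bed x 10, y 105. Holes are 60 apart in x, 65 in y.
- hole2 (a point): Mouth centre (at the bed's top face) of a pin hole, 12 wide, right through the 45 bed, mouth chamfered 2; bed x -50, y 170. Holes are 60 apart in x, 65 in y.
- hole3 (a point): Mouth centre (at the bed's top face) of a pin hole, 12 wide, right through the 45 bed, mouth chamfered 2; bed x 10, y 170. Holes are 60 apart in x, 65 in y.
- stand: Fixed light wooden pin stand on the left, 130 x 130 x 45 high, four holes 14 wide at (+-33, +-33); origin centre of the underside. Two to four of them hold pins.
- pin0: Steel locating pin, 88 long, 0.1 kg: shank 10 thick and 32 long with a chamfered tip, then a collar 24 wide and 6 thick, then a dark round grip 16 thick and 50 long. Origin: the tip, z up along the pin. Stands upright in the stand, its collar on the stand's top (origin 13 above the bench). Fully home: collar on the bed top, origin 13 above the bench. May be absent (None).
- pin1: Steel locating pin, 88 long, 0.1 kg: shank 10 thick and 32 long with a chamfered tip, then a collar 24 wide and 6 thick, then a dark round grip 16 thick and 50 long. Origin: the tip, z up along the pin. Stands upright in the stand, its collar on the stand's top (origin 13 above the bench). Fully home: collar on the bed top, origin 13 above the bench. May be absent (None).
- pin2: Steel locating pin, 88 long, 0.1 kg: shank 10 thick and 32 long with a chamfered tip, then a collar 24 wide and 6 thick, then a dark round grip 16 thick and 50 long. Origin: the tip, z up along the pin. Stands upright in the stand, its collar on the stand's top (origin 13 above the bench). Fully home: collar on the bed top, origin 13 above the bench. May be absent (None).
- pin3: Steel locating pin, 88 long, 0.1 kg: shank 10 thick and 32 long with a chamfered tip, then a collar 24 wide and 6 thick, then a dark round grip 16 thick and 50 long. Origin: the tip, z up along the pin. Stands upright in the stand, its collar on the stand's top (origin 13 above the bench). Fully home: collar on the bed top, origin 13 above the bench. May be absent (None).
- mallet: Bystander, to be left alone: wooden mallet lying behind the jig, dark head 70 x 100 x 60, handle 200 long (mm).
- weight: Bystander, to be left alone: plain dark steel cylinder, 68 across, 60 tall (mm).
- jar: Bystander, to be left alone: amber jar with a dark cap, 70 across, 90 tall (mm).
- tin: Bystander, to be left alone: open aluminium cup, 90 across, 100 tall (mm).
- block: Bystander, to be left alone: dark wooden block 90 x 60 x 50 (mm).
- awl: Bystander, to be left alone: screwdriver-like awl 160 long, lying (mm).

How it is judged:
By the outcome, as a careful person would: the job done as asked, in the order asked, and still so for the second after the job is handed in, with the robot touching nothing.
Of pin0, pin1, pin2, pin3 only 2 to 4 are there at a start; the rules pass over those that are not, and their reading is None.
At some moment in a run one of plate may be knocked a few centimetres aside while the robot is not near it.
It also fails if it takes over 210 s, if anything falls off the work surface, if the arm or the gripper's body presses on something with over 40 N, if the wrist force passes 120 N, or if a joint passes its speed limit or range.

ROBOT

A 6-joint arm with a two-finger parallel gripper is mounted at the origin on the work surface. World frame = base frame: x ahead of the robot, y to its left, z up, the work surface at z = 0. Lengths are in mm, angles in rad, forces in N, time in s.
With the tool pointing down it reaches from about 275 to 1000 mm from the base axis. Payload 8.4 kg.
Tool frame: the origin (TCP) lies where the fingers leave the gripper's body, on its centre line; the fingertips stand 73 mm ahead of it and the grasp point (between the pads) lies 54 mm ahead of it (grip_point_offset is the distance from the TCP to the grasp point, in mm); z points along the fingers, y is the direction in which the jaws open and shut (so a half turn about z gives the same grasp; the last joint's range is limited). The gripper opens to 85 mm and grips with 20 to 120 N. Pads are 22 mm wide; open, the fingers measure 114 mm over their backs; the gripper's body (76 mm by 85 mm) begins 54 mm behind the grasp point. The pads swing forward as they close: fully open they stand 13 mm farther back than shut.
Start: joints at [1.108, 0.353, 1.633, -0, 1.155, -0.002], TCP at [277.915, 559.814, 303.881] pointing down, gripper open.
Joint ranges: [-2.63, 2.63], [-0.92, 2.1], [0.06, 2.66], [-1.3, 4.44], [0, 2.69], [-3.02, 3.02]. Speed limits (rad/s): [2.22, 2.22, 2.79, 3.14, 3.14, 3.14].

INTERFACE

Orientations are given as [roll, pitch, yaw] about the fixed x, y, z axes, in that order (R = Rz(yaw) Ry(pitch) Rx(roll)).
In Python, from rig import sense, grab_frame, sign_off, grip_point_offset gives the robot as it stands. The module is installed in compiled form; this text tells all that it offers.
- The arm moves only by the tool drive_tool, never from a script. Its argument "targets" is one flat list of numbers, 7 for each row, row after row: the shift along the tool's x, y, z in m, then the turn, a rotation vector about the tool's x, y, z in rad, then the opening, from 0 (shut) to 1 (fully open). In form: [tx, ty, tz, wx, wy, wz, grip, tx, ty, tz, wx, wy, wz, grip, ...]. A call has 1 to 12 rows; each row is the pose to reach, as a shift and turn from the pose commanded when the call began, along the tool's axes at that moment; what a row does not reach only later rows make up. A row lasts 1/12 s, in which the tool goes at most 41.7 mm and 7.16 degrees, less where a joint would pass 70% of its speed; a pose out of reach is approached as far as the arm can. A call with a gripper value outside its range is refused whole. The fingers move at their own pace and stop on an object; "force" is the grip in N (left out, the last holds). Time passes only in rows, so rows that repeat a pose let the fingers close. It gives the time, the measured TCP pose, the force and the opening at its end, in the units of the state.
- sense(): the state, without advancing time (a new reading comes with each control period).
- grab_frame(name): name is "scene" or "top" or "wrist"; returns a dict with "color" (480x640x3 uint8, blue, green, red), "vertical_fov" (degrees; the focal length in pixels is half the picture's height over the tangent of half this angle, whatever the lens; pixels are square), "cx", "cy" (the principal point, pixels), "world_from_camera" (4x4, takes a point from camera to world coordinates). Camera axes: x right, y down, z forward; pixel columns grow to the right and rows downward; lengths in mm; the calibration is good to about 2 mm. A picture is of the moment at which its call begins. There is no depth.
- sign_off(): hands the job in, once; it reports no verdict.
The state is a dict: "clock": time; "qpos": joint angles; "qvel": joint speeds; "joint_efforts": joint torques, N m; "eef_pos": TCP position; "tcp_rot": TCP orientation; "contact_force": force on the tool from outside, world axes, zero at the start; "wrist_torque": the same for the moment, N m; "opening": opening from 0.0 (shut) to 1.0 (fully open).
Only numpy, scipy, OpenCV 4.12 (cv2) and the standard library are available. Lean on these libraries where they do the work, as an engineer would, in place of code of your own. Each camera call takes 0.05 s, during which the arm holds its last target. There are 200 camera calls.

## Working session

There is one attempt and no reset: what is moved stays moved. The work goes in short steps, Python scripts to look and compute and a tool call to move; the robot and the scene stay as the last step left them, time stands still between calls to the robot, and variables do not carry over. Pictures are saved under pics/ and viewed, about 12 in all and at most 16, crops included, and the job is handed in when it is done.

Besides the shell and the picture viewer there is one more tool, called after ">>>" as name(argument=value, ...) on one line, values as JSON. drive_tool: Moves the arm, as the interface text tells. Its arguments: {"type":"object","properties":{"targets":{"type":"array"},"force":{"type":"number"}},"required":["targets"]}

```bash
mkdir -p pics
cat > h.py <<'E'
import numpy as np, cv2
from rig import sense, grab_frame, sign_off, grip_point_offset
from scipy.spatial.transform import Rotation as R
def snap(n,f):
    g=grab_frame(n); cv2.imwrite('pics/'+f+'.png',g['color']); return g
def K(g):
    return 240/np.tan(np.radians(g['vertical_fov'])/2)
def ray(g,u,v,z):
    T=np.array(g['world_from_camera']); d=T[:3,:3]@np.array([(u-g['cx'])/K(g),(v-g['cy'])/K(g),1]); o=T[:3,3]
    return o+d*(z-o[2])/d[2]
def proj(g,p):
    T=np.array(g['world_from_camera']); c=T[:3,:3].T@(np.array(p)-T[:3,3]); return c[0]/c[2]*K(g)+g['cx'],c[1]/c[2]*K(g)+g['cy']
def tool(p=None,rpy=None):
    """shift in tool frame (mm) and rotvec to world TCP p"""
    s=sense(); M=R.from_euler('xyz',s['tcp_rot']); out=[]
    if p is not None: out.append(np.round(M.inv().apply(np.array(p)-s['eef_pos']),1))
    if rpy is not None: out.append(np.round((M.inv()*R.from_euler('xyz',rpy)).as_rotvec(),3))
    return out
E
python3 - <<'E'
from h import *
import pickle
for n in('scene','top'):
    g=snap(n,n+'0'); pickle.dump(g,open(n+'.pkl','wb')); print(n,g['vertical_fov'],g['cx'],g['cy'],np.round(g['world_from_camera'],3).tolist())
s=sense(); print(s)
print(grip_point_offset)
E
```

```text
scene 57.500493700548276 313.93598933298125 238.06801111961457 [[-0.331, 0.649, -0.685, 1380.859], [0.944, 0.231, -0.237, 284.699], [0.005, -0.725, -0.689, 840.424], [0.0, 0.0, 0.0, 1.0]]
top 51.81302251559257 317.22174802081094 235.3952646293653 [[0.004, -0.996, 0.087, 486.965], [-1.0, -0.004, 0.002, 18.532], [-0.002, -0.087, -0.996, 1290.43], [0.0, 0.0, 0.0, 1.0]]
{'clock': 0.1, 'qpos': array([ 1.10760986e+00,  3.53599457e-01,  1.63404376e+00, -1.63405863e-05,
        1.15519694e+00, -2.38490933e-03]), 'qvel': array([ 0.00201806, -0.00084402, -0.00103164, -0.00201758,  0.00217271,
       -0.00051324]), 'joint_efforts': array([-9.32847106e-04, -6.06360126e+01, -3.42818427e+01, -1.18374205e-04,
        3.98118791e-03,  2.29284734e-05]), 'eef_pos': array([277.76517075, 559.51954179, 303.23069856]), 'tcp_rot': array([-3.14034512e+00,  1.19661174e-05,  2.68079771e+00]), 'contact_force': array([ 0.1390536 , -0.26063534,  0.44236801]), 'wrist_torque': array([-0.00040881, -0.08268023,  0.00848231]), 'opening': 1.0000853258876674}
53.900000000000006
```

View pics/top0.png

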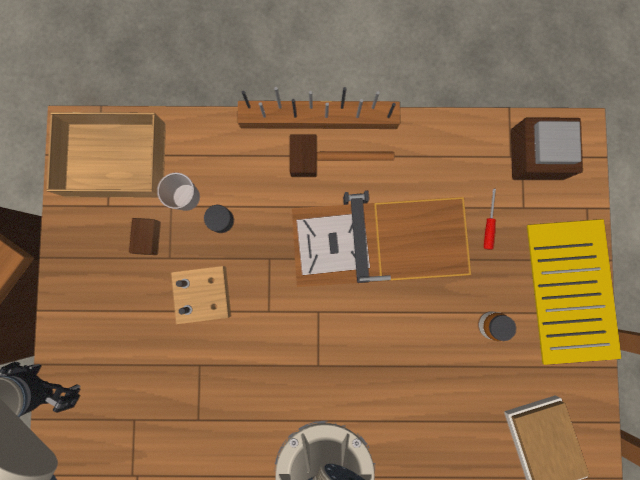

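View pics/scene0.png

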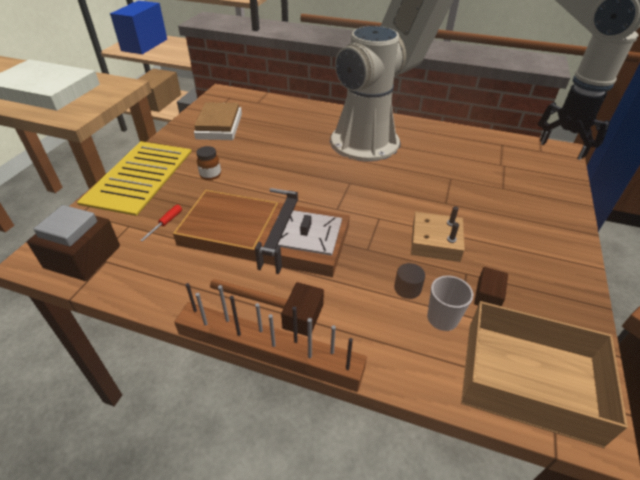

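The top view shows the bed centred near (382,240), with the brass frame at (376–469, 199–279), the plate near (328,245) and the bar handle near (375,278). The stand is at (200,295), with pins at its two left holes, (182,283) and (183,309).

Run:
```python
from h import *
import pickle
g=pickle.load(open('top.pkl','rb')); im=g['color']; hsv=cv2.cvtColor(im,cv2.COLOR_BGR2HSV)
H,S,V=[hsv[...,i].astype(int) for i in range(3)]
print('frame px',hsv[240,373:380].tolist(),hsv[230,462:470].tolist(),'stand',hsv[300,200],'bench',hsv[330,260],'plate',hsv[260,320])
def rect(m,box,z,name):
    mm=np.zeros(m.shape,np.uint8); x0,x1,y0,y1=box; mm[y0:y1,x0:x1]=m[y0:y1,x0:x1]
    n,l,st,_=cv2.connectedComponentsWithStats(mm); k=1+np.argmax(st[1:,4]); pts=np.argwhere(l==k)[:,::-1].astype(np.float32)
    W=np.array([ray(g,u,v,z)[:2] for u,v in pts],np.float32); r=cv2.minAreaRect(W); print(name,len(pts),r, np.round(cv2.boxPoints(r)).tolist())
rect(((H>12)&(H<28)&(S>140)&(V>150)).astype(np.uint8),(370,475,195,285),45,'frame')
rect(((S<60)&(V>140)).astype(np.uint8),(290,352,205,285),55,'plate')
rect(((S<140)&(V>170)).astype(np.uint8),(165,235,260,330),45,'stand')
rect((V<70).astype(np.uint8),(322,344,230,258),87,'lug')
```

```text
frame px [[13, 163, 139], [13, 165, 139], [13, 162, 140], [15, 167, 151], [18, 173, 177], [19, 180, 181], [14, 165, 151]] [[13, 163, 133], [13, 155, 135], [15, 168, 143], [18, 173, 168], [18, 174, 176], [13, 151, 132], [14, 141, 134], [13, 142, 133]] stand [ 16 131 193] bench [ 13 143 164] plate [  8  16 187]
frame 2517 ((592.9063720703125, -245.07647705078125), (215.69607543945312, 266.57330322265625), 0.2360774129629135) [[485.0, -112.0], [486.0, -379.0], [701.0, -378.0], [700.0, -111.0]]
plate 2540 ((573.7265014648438, -2.6774444580078125), (138.57949829101562, 138.3751220703125), 6.278756141662598) [[497.0, 59.0], [512.0, -79.0], [650.0, -64.0], [635.0, 74.0]]
stand 2429 ((446.1056823730469, 316.8824462890625), (131.29183959960938, 130.2729034423828), 7.225462436676025) [[373.0, 373.0], [389.0, 244.0], [519.0, 261.0], [503.0, 390.0]]
lug 9 ((593.6258544921875, -19.478193283081055), (5.927313804626465, 11.317343711853027), 76.12223815917969) [[587.0, -21.0], [598.0, -24.0], [600.0, -18.0], [589.0, -15.0]]
```

Run:
```python
import cv2
a=cv2.imread('pics/top0.png'); 
b=cv2.resize(a[180:340,160:480],None,fx=2.5,fy=2.5,interpolation=cv2.INTER_CUBIC); cv2.imwrite('pics/crop1.png',b)
```

```text
(no output)
```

View pics/crop1.png

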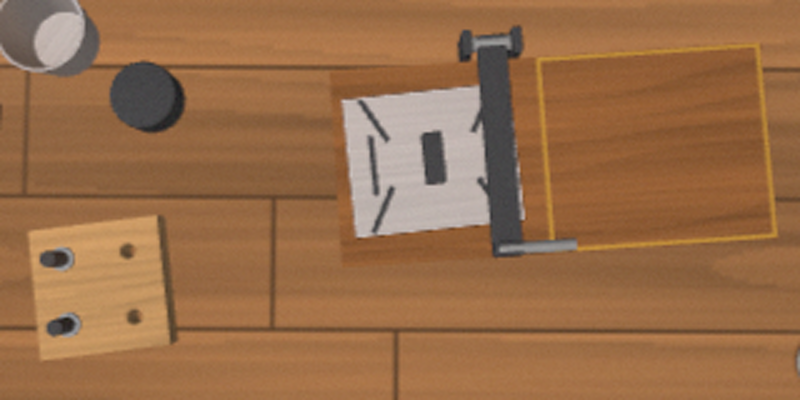

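Run:
```python
from h import *
import pickle
g=pickle.load(open('top.pkl','rb'))
c=lambda u,v,z: ray(g,u/2.5+160-.3,v/2.5+180-.3,z)[:2]
F=np.array([c(*p,45) for p in[(538,59),(757,46),(776,236),(553,249)]]); print('frame',F.round(),F.mean(0).round(1))
for a,b,n in[(1,0,'top'),(2,3,'bot'),(3,0,'left'),(2,1,'right')]:
    d=F[b]-F[a]; print(n,np.hypot(*d).round(1),np.arctan2(d[1],d[0]).round(3))
P=np.array([c(*p,55) for p in[(342,99),(356,238)]]); d=P[0]-P[1]; print('plate left',P.round(),np.hypot(*d),np.arctan2(d[1],d[0]))
print('plate right low',c(524,219,55))
L=c(433,158,87); print('lug',L)
print('bed corners L',c(331,72,45),c(343,265,45))
S=[c(128,250,45),c(135,317,45)]; print('stand free holes',S)
for p in[(45,258,95),(54,328,95)]:print('pin top',c(*p))
for p in[(64,257,51),(70,322,51)]:print('collar',c(*p))
# handle
print('handle',c(538,247,82), 'tip end',c(577,244,82), c(500,248,82))
print('weight',c(147,97,60),'jar')
```

```text
frame [[ 679. -125.]
 [ 693. -348.]
 [ 500. -363.]
 [ 486. -139.]] [ 589.7 -244.2]
top 223.5 1.635
bot 224.5 1.633
left 193.0 0.072
right 193.4 0.077
plate left [[636.  73.]
 [496.  58.]] 140.2676385911636 0.10773959392055071
plate right low [ 516.07024804 -109.34731295]
lug [574.39624787 -17.46665421]
bed corners L [664.68839969  85.14938356] [469.45134431  71.38450266]
stand free holes [array([483.48991791, 287.48785661]), array([416.80885558, 278.93804379])]
pin top [475.59946195 356.52931158]
pin top [408.82098889 345.94999024]
collar [476.25936879 350.00453891]
collar [411.92741246 342.24757357]
handle [ 488.25963743 -120.05991961] tip end [ 491.33904039 -158.076343  ] [487.12647819 -83.03596484]
weight [636.48179652 268.73047747] jar
```

```bash
cat >> h.py <<'E'
C=np.array([582.5,-141.4]); B=0.070
def bed(x,y): return C+np.array([np.cos(B)*x-np.sin(B)*y,np.sin(B)*x+np.cos(B)*y])
def go(xy,zgrip,yaw,note=''):
    print(note,*[a.tolist() for a in tool([*xy,zgrip+53.9],[np.pi,0,yaw])])
E
python3 - <<'E'
from h import *
print(bed(-93,13),bed(0,-103)); go(bed(-93,13),200,B+np.pi/2)
E
```

```text
[ 488.81849996 -134.9365218 ] [ 589.70411328 -244.14775303]
 [-497.8, -528.1, 50.0] [-0.001, 0.001, 1.04]
```

>>> drive_tool(targets=[-0.498,-0.528,0.05,0,0,1.04,1,-0.498,-0.528,0.05,0,0,1.04,1,-0.498,-0.528,0.05,0,0,1.04,1,-0.498,-0.528,0.05,0,0,1.04,1,-0.498,-0.528,0.05,0,0,1.04,1,-0.498,-0.528,0.05,0,0,1.04,1,-0.498,-0.528,0.05,0,0,1.04,1,-0.498,-0.528,0.05,0,0,1.04,1,-0.498,-0.528,0.05,0,0,1.04,1,-0.498,-0.528,0.05,0,0,1.04,1,-0.498,-0.528,0.05,0,0,1.04,1,-0.498,-0.528,0.05,0,0,1.04,1], force=40)

```text
clock: 1.1
eef_pos: [423.1, 80.6, 269.4]
tcp_rot: [3.141, -0.0, 1.641]
contact_force: [0.9, 0.2, 1.0]
opening: 0.999
```

Run:
```python
from h import *
go(bed(-93,13),200,B+np.pi/2)
```

```text
[-219.6, 50.5, 15.5] [0.0, -0.0, 0.0]
```

>>> drive_tool(targets=[-0.22,0.051,0.015,0,0,0,1,-0.22,0.051,0.015,0,0,0,1,-0.22,0.051,0.015,0,0,0,1,-0.22,0.051,0.015,0,0,0,1,-0.22,0.051,0.015,0,0,0,1,-0.22,0.051,0.015,0,0,0,1,-0.22,0.051,0.015,0,0,0,1,-0.22,0.051,0.015,0,0,0,1,-0.22,0.051,0.015,0,0,0,1])

```text
clock: 1.85
eef_pos: [488.8, -132.7, 254.2]
tcp_rot: [-3.141, -0.001, 1.64]
contact_force: [-0.3, -0.1, -0.2]
opening: 0.997
```

Run:
```python
from h import *
g=snap('wrist','w1'); print(np.round(g['world_from_camera'],2).tolist(),g['vertical_fov'])
print(proj(g,[*bed(-93,13),82]),proj(g,[*bed(-93,-10),82]))
go(bed(-93,13),200,B+np.pi/2); go(bed(-93,13),82,B+np.pi/2)
```

```text
[[1.0, 0.07, 0.02, 483.97], [0.07, -0.96, -0.26, -65.6], [-0.0, 0.26, -0.96, 324.72], [0.0, 0.0, 0.0, 1.0]] 62.6262009898887
(np.float64(318.3629279975694), np.float64(241.01021787220185)) (np.float64(318.3625619041794), np.float64(274.76080974112165))
 [-2.6, -0.2, 0.4] [-0.001, -0.001, 0.001]
 [-2.7, -0.1, 118.4] [-0.001, -0.001, 0.001]
```

View pics/w1.png

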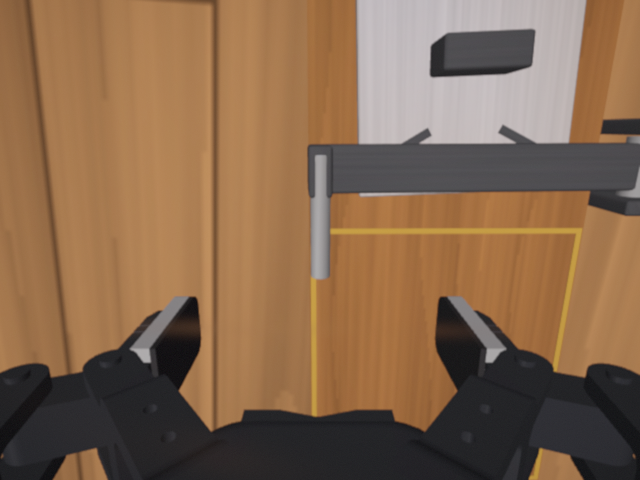

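The wrist view shows the rod at column 320 with its end at row 277. I predicted (318,275), so the fix is good and I'm going down to grip.

>>> drive_tool(targets=[-0.003,0,0.03,0,0,0,1,-0.003,0,0.06,0,0,0,1,-0.003,0.001,0.085,0,0,0,1,-0.003,0.001,0.105,0,0,0,1,-0.003,0.001,0.118,0,0,0,1,-0.003,0.001,0.118,0,0,0,1,-0.003,0.001,0.118,0,0,0,0,-0.003,0.001,0.118,0,0,0,0,-0.003,0.001,0.118,0,0,0,0,-0.003,0.001,0.118,0,0,0,0,-0.003,0.001,0.118,0,0,0,0,-0.003,0.001,0.118,0,0,0,0])

```text
clock: 2.9
eef_pos: [490.8, -136.3, 137.1]
tcp_rot: [3.141, 0.0, 1.641]
contact_force: [-6.2, -0.4, 3.0]
opening: 0.142
```

>>> drive_tool(targets=[0,0,0,0,0,0,0,0,0,0,0,0,0,0,0,0,0,0,0,0,0,0,0,0,0,0,0,0])

```text
clock: 3.23
eef_pos: [490.3, -136.3, 136.5]
tcp_rot: [-3.141, 0.0, 1.641]
contact_force: [-2.6, -1.2, 1.8]
opening: 0.123
```

Run:
```python
from h import *
s=sense(); p=s['eef_pos']; print(s['contact_force'].round(1),s['opening'])
for t in np.arange(.12,1.801,.12):
    x=-207*np.cos(t)+18*np.sin(t); z=207*np.sin(t)+18*np.cos(t)
    print(round(t,2), round(x+207,1), round(-(z-18),1))
```

```text
[-2.6 -1.2  1.8] 0.12329807430849725
0.12 3.6 -24.7
0.24 10.2 -48.7
0.36 19.6 -71.8
0.48 31.7 -93.6
0.6 46.3 -113.7
0.72 63.2 -132.0
0.84 82.2 -148.2
0.96 103.0 -161.9
1.08 125.3 -173.0
1.2 148.8 -181.5
1.32 173.1 -187.0
1.44 197.8 -189.6
1.56 222.8 -189.2
1.68 247.5 -185.8
1.8 271.6 -179.5
```

>>> drive_tool(targets=[0,0.0015,-0.0124,0,0,0,0,0,0.0036,-0.0247,0,0,0,0,0,0.0066,-0.0369,0,0,0,0,0,0.0102,-0.0487,0,0,0,0,0,0.0146,-0.0604,0,0,0,0,0,0.0196,-0.0718,0,0,0,0,0,0.0254,-0.0828,0,0,0,0,0,0.0317,-0.0936,0,0,0,0,0,0.0387,-0.1038,0,0,0,0,0,0.0463,-0.1137,0,0,0,0,0,0.0545,-0.1231,0,0,0,0,0,0.0632,-0.132,0,0,0,0])

```text
clock: 4.23
eef_pos: [556.1, -131.5, 267.4]
tcp_rot: [3.137, 0.0, 1.641]
contact_force: [19.9, -1.4, -30.8]
opening: 0.12
```

>>> drive_tool(targets=[0,0.012,-0.0085,0,0,0,0,0,0.022,-0.0162,0,0,0,0,0,0.032,-0.0235,0,0,0,0,0,0.0428,-0.0299,0,0,0,0,0,0.0535,-0.0358,0,0,0,0,0,0.0651,-0.041,0,0,0,0,0,0.077,-0.0455,0,0,0,0,0,0.0886,-0.0495,0,0,0,0,0,0.1005,-0.0525,0,0,0,0,0,0.1129,-0.055,0,0,0,0,0,0.125,-0.0567,0,0,0,0,0,0.1376,-0.0576,0,0,0,0])

```text
clock: 5.23
eef_pos: [690.2, -121.9, 324.9]
tcp_rot: [-3.137, -0.001, 1.641]
contact_force: [-4.4, 1.1, -2.6]
opening: 0.122
```

Run:
```python
from h import *
s=sense(); p=s['eef_pos']; d=p[:2]-bed(114,13); x=d@[np.cos(B),np.sin(B)]; z=p[2]-53.9-64
print(x,z,np.hypot(x,z),'angle',np.arctan2(z,-x)-np.arctan2(18,207)); print(s['contact_force'])
```

```text
-5.246435098584842 207.03604387283616 207.10250733334593 angle 1.4587227255578945
[-4.38918103  1.07819455 -2.61867466]
```

>>> drive_tool(targets=[0,0.0125,-0.0001,0,0,0,0,0,0.025,0.0004,0,0,0,0,0,0.0375,0.0018,0,0,0,0,0,0.05,0.0038,0,0,0,0,0,0.062,0.0067,0,0,0,0,0,0.062,0.0067,0,0,0,0,0,0.062,0.0067,0,0,0,1,0,0.062,0.0067,0,0,0,1,0,0.062,0.0067,0,0,0,1,0,0.062,0.0067,0,0,0,1,0,0.062,0.0067,0,0,0,1,0,0.062,0.0067,0,0,0,1])

```text
clock: 6.23
eef_pos: [752.6, -117.9, 319.8]
tcp_rot: [3.141, 0.0, 1.641]
contact_force: [-0.1, -0.1, 0.2]
opening: 0.955
```

>>> drive_tool(targets=[0,0.0,-0.03,0,0,0,1,0,0.0,-0.06,0,0,0,1,0,0.0,-0.09,0,0,0,1,0,-0.04,-0.1,0,0,0,1,0,-0.08,-0.1,0,0,0,1,0,-0.12,-0.1,0,0,0,1,0,-0.16,-0.1,0,0,0,1,0,-0.2,-0.1,0,0,0,1,0,-0.24,-0.1,0,0,0,1,0,-0.28,-0.1,0,0,0,1,0,-0.3,-0.1,0,0,0,1,0,-0.3,-0.1,0,0,0,1])

```text
clock: 7.23
eef_pos: [449.6, -138.8, 420.1]
tcp_rot: [-3.141, 0.0, 1.64]
contact_force: [0.1, -0.6, 1.0]
opening: 1.002
```

Run:
```python
from h import *
import pickle
g=snap('top','top1');pickle.dump(g,open('top.pkl','wb')); a=g['color']
g2=snap('scene','scene1')
b=np.vstack([cv2.resize(a[170:290,280:480],None,fx=3,fy=2.5*1.2,interpolation=cv2.INTER_CUBIC)[:360,:600],cv2.resize(g2['color'][150:290,160:400],None,fx=2.5,fy=1.7)])
cv2.imwrite('pics/c2.png',b); print(b.shape, sense()['eef_pos'])
```

```text
(598, 600, 3) [ 453.21603418 -138.95575642  420.23224803]
```

View pics/c2.png

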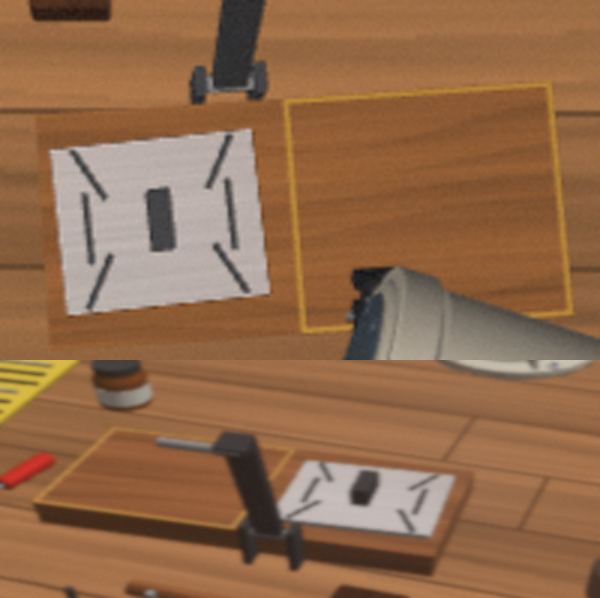

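The bar is past upright and clear of the plate. The plate corners in the crop are (50,150), (250,129), (270,293) and (69,315).

Run:
```python
from h import *
import pickle
g=pickle.load(open('top.pkl','rb')); im=g['color']
c=lambda u,v,z: ray(g,u/3+280-.3,v/3+170-.3,z)[:2]
P=np.array([c(*p,55) for p in[(50,150),(250,129),(270,293),(69,315)]]); m=P.mean(0)
d=P[0]-P[3]; e=P[0]-P[1]+P[3]-P[2]; yaw=np.arctan2(-e[0],e[1]); print(P.round(),m,np.arctan2(d[1],d[0]),yaw)
print('lug',c(161,219,87))
F=np.array([c(*p,45) for p in[(286,101),(550,86),(571,313),(304,330)]]); print('frame',F.mean(0),np.hypot(*(F[0]-F[3])),np.hypot(*(F[0]-F[1])))
for t in (m,): go(t,130,yaw),go(t,130,yaw+np.pi)
```

```text
[[ 635.   74.]
 [ 653.  -94.]
 [ 516. -110.]
 [ 497.   57.]] [575.2616511  -18.55613283] 0.12193263676158525 0.11131010331747335
lug [574.89066422 -18.6052072 ]
frame [ 589.28802234 -244.62789239] 193.8749680896369 224.48355997142878
 [111.8, 129.6, 236.5] [0.002, -0.001, 1.529]
 [111.8, 129.6, 236.5] [0.001, 0.002, -1.613]
```

>>> drive_tool(targets=[0.112,0.13,0.236,0,0,1.53,1,0.112,0.13,0.236,0,0,1.53,1,0.112,0.13,0.236,0,0,1.53,1,0.112,0.13,0.236,0,0,1.53,1,0.112,0.13,0.236,0,0,1.53,1,0.112,0.13,0.236,0,0,1.53,1,0.112,0.13,0.236,0,0,1.53,1,0.112,0.13,0.236,0,0,1.53,1,0.112,0.13,0.236,0,0,1.53,1,0.112,0.13,0.236,0,0,1.53,1,0.112,0.13,0.236,0,0,1.53,1,0.112,0.13,0.236,0,0,1.53,1])

```text
clock: 8.33
eef_pos: [576.6, -17.4, 182.5]
tcp_rot: [-3.141, 0.0, 0.135]
contact_force: [-0.3, -0.5, 0.3]
opening: 0.998
```

Run:
```python
from h import *
g=snap('wrist','w2'); go([575,-18.5],80,.112)
print(proj(g,[575,-18.5,87]), g['world_from_camera'][:3,3])
```

```text
[-1.7, 0.8, 48.7] [-0.0, 0.0, 0.014]
(np.float64(321.1837371880362), np.float64(284.4049520531455)) [642.48786103  -7.83789665 252.94910966]
```

View pics/w2.png

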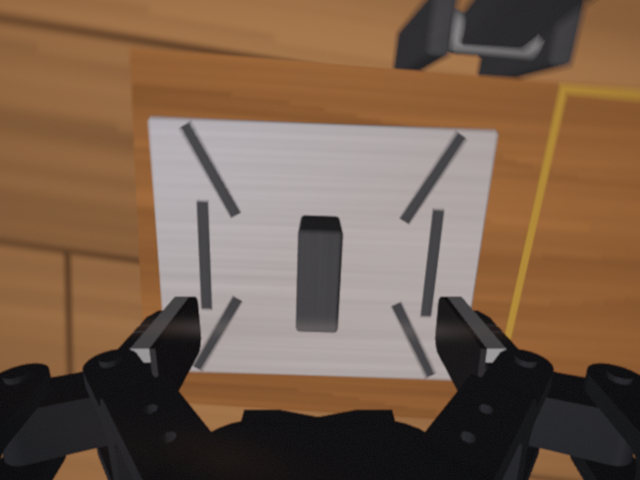

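>>> drive_tool(targets=[-0.002,0,0.025,0,0,0.014,1,-0.002,0,0.04,0,0,0.014,1,-0.002,0,0.048,0,0,0.014,1,-0.002,0,0.048,0,0,0.014,1,-0.002,0,0.048,0,0,0.014,0,-0.002,0,0.048,0,0,0.014,0,-0.002,0,0.048,0,0,0.014,0,-0.002,0,0.048,0,0,0.014,0,-0.002,0,0.048,0,0,0.014,0,-0.002,0,0.048,0,0,0.014,0,-0.002,0,0.048,0,0,0.014,0,-0.002,0,0.048,0,0,0.014,0])

```text
clock: 9.38
eef_pos: [573.7, -18.2, 136.2]
tcp_rot: [-3.142, -0.001, 0.127]
contact_force: [-1.1, 1.3, 6.0]
opening: 0.225
```

Run:
```python
from h import *
s=sense(); print(s['opening'],s['contact_force'])
p=s['eef_pos']; print(tool([589.5,-244.4,p[2]],[np.pi,0,.072]))
```

```text
0.2253037322125109 [-1.14505549  1.28372666  5.99649494]
[array([-12.9, 226.4,  -0. ]), array([-0.   , -0.001,  0.055])]
```

>>> drive_tool(targets=[-0.001,0.015,0,0,0,0.005,0,-0.002,0.035,0,0,0,0.01,0,-0.003,0.056,0,0,0,0.015,0,-0.004,0.077,0,0,0,0.02,0,-0.006,0.099,0,0,0,0.025,0,-0.007,0.121,0,0,0,0.03,0,-0.008,0.143,0,0,0,0.035,0,-0.009,0.165,0,0,0,0.04,0,-0.01,0.187,0,0,0,0.045,0,-0.011,0.207,0,0,0,0.05,0,-0.012,0.22,0,0,0,0.055,0,-0.013,0.226,0,0,0,0.055,0])

```text
clock: 10.38
eef_pos: [589.6, -245.1, 136.2]
tcp_rot: [-3.141, -0.001, 0.07]
contact_force: [0.7, 9.5, 8.5]
opening: 0.226
```

>>> drive_tool(targets=[0,0,0,0,0,0,0,0,0,0,0,0,0,0,0,0,0,0,0,0,0])

```text
clock: 10.63
eef_pos: [589.5, -245.3, 136.2]
tcp_rot: [3.139, -0.002, 0.072]
contact_force: [-0.5, -6.4, 4.5]
opening: 0.226
```

Run:
```python
from h import *
g=snap('wrist','w3'); s=sense(); print(s['contact_force'])
```

```text
[-0.55388109 -5.82577938  3.77804861]
```

View pics/w3.png

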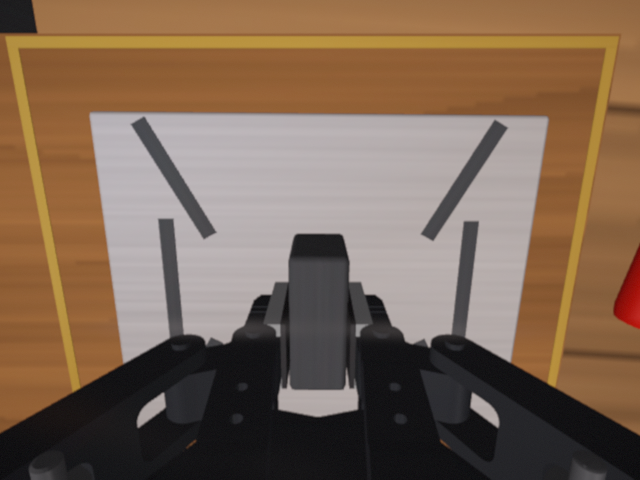

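The plate now lies centred in the brass frame and parallel to within about 0.4°: plate top edge (91,113)–(547,116), frame edge row 47. I'll quantify that, refine the bed pose, and locate the pins.

>>> drive_tool(targets=[0,0,0,0,0,0,0.5,0,0,0,0,0,0,1,0,0,0,0,0,0,1,0,0,0,0,0,0,1,0,0,0,0,0,0,1,0,0,0,0,0,0,1,0,0,-0.04,0,0,0,1,0,0,-0.08,0,0,0,1,0,0,-0.12,0,0,0,1,0,0,-0.15,0,0,0,1,0,0,-0.15,0,0,0,1,0,0,-0.15,0,0,0,1])

```text
clock: 11.68
eef_pos: [589.9, -244.4, 287.7]
tcp_rot: [3.14, -0.004, 0.072]
contact_force: [-0.9, -0.1, -0.9]
opening: 1.001
```

Run:
```python
from h import *
import pickle
g=snap('wrist','w4'); pickle.dump(g,open('w.pkl','wb'))
# stand: pins on left column; stand centre est
S=np.array([446.1,316.9]); a=.126
print(tool()); 
for p in[(475.6,353),(410,344)]: go(p,170,a+np.pi/2)
```

```text
[]
 [-70.2, -603.6, 61.5] [0.001, -0.0, -1.625]
 [-136.3, -599.4, 61.4] [0.001, -0.0, -1.625]
```

View pics/w4.png

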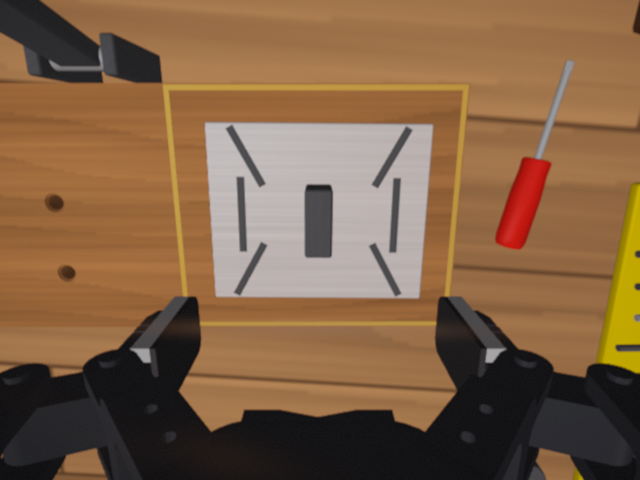

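The released plate (205–433, 123–297) is well inside the frame (165–467, 86–324). Two holes are visible at (54,203) and (66,272).

Run:
```python
from h import *
import pickle
g=pickle.load(open('w.pkl','rb'))
c=lambda u,v,z: ray(g,u,v,z)[:2]
F=np.array([c(*p,45) for p in[(167,88),(465,88),(446,322),(185,324)]]); P=np.array([c(*p,55) for p in[(205,122.5),(433,124),(421,298),(215,298)]])
for Q in(F,P):
    d=Q[0]-Q[3]+Q[1]-Q[2]; e=Q[0]-Q[1]+Q[3]-Q[2]; print(Q.mean(0).round(1),np.linalg.norm(d)/2,np.linalg.norm(e)/2,np.arctan2(d[1],d[0]),np.arctan2(-e[0],e[1]))
print(c(54,203,45),c(66,272,45),bed(10,105),bed(-50,105))
```

```text
[ 588.9 -242.6] 193.43300295875093 225.521995467255 0.06793484105672737 0.07568317360436896
[ 590.4 -244.7] 139.8267974848242 170.00323170116815 0.06636665557428684 0.06826994473658414
[583.5586885  -32.01234239] [524.77125888 -36.07380393] [585.13151103 -35.9577165 ] [525.27845102 -40.15428734]
```

>>> drive_tool(targets=[-0.07,-0.604,0.03,0,0,-0.054,1,-0.07,-0.604,0.03,0,0,-0.054,1,-0.07,-0.604,0.03,0,0,-0.054,1,-0.07,-0.604,0.03,0,0,-0.054,1,-0.07,-0.604,0.03,0,0,-0.054,1,-0.07,-0.604,0.03,0,0,-0.054,1,-0.07,-0.604,0.03,0,0,-0.054,1,-0.07,-0.604,0.03,0,0,-0.054,1,-0.07,-0.604,0.03,0,0,-0.054,1,-0.07,-0.604,0.03,0,0,-0.054,1,-0.07,-0.604,0.03,0,0,-0.054,1,-0.07,-0.604,0.03,0,0,-0.054,1])

```text
clock: 12.73
eef_pos: [494.3, 248.0, 258.7]
tcp_rot: [3.14, 0.003, 0.126]
contact_force: [1.4, 0.6, -0.1]
opening: 0.997
```

Run:
```python
from h import *
go((475.6,353),170,.126)
```

```text
[-5.3, -106.5, 34.7] [0.001, 0.003, -0.0]
```

>>> drive_tool(targets=[-0.005,-0.107,0.035,0,0,0,1,-0.005,-0.107,0.035,0,0,0,1,-0.005,-0.107,0.035,0,0,0,1,-0.005,-0.107,0.035,0,0,0,1,-0.005,-0.107,0.035,0,0,0,1,-0.005,-0.107,0.035,0,0,0,1])

```text
clock: 13.23
eef_pos: [476.9, 351.3, 224.2]
tcp_rot: [3.14, 0.003, 0.127]
contact_force: [-0.1, -0.5, -0.6]
opening: 1.0
```

Run:
```python
from h import *
import pickle
g=snap('wrist','w5'); pickle.dump(g,open('w.pkl','wb')); go((475.6,353),80,.126)
```

```text
[-1.4, -2.3, 90.9] [0.001, 0.002, -0.001]
```

View pics/w5.png

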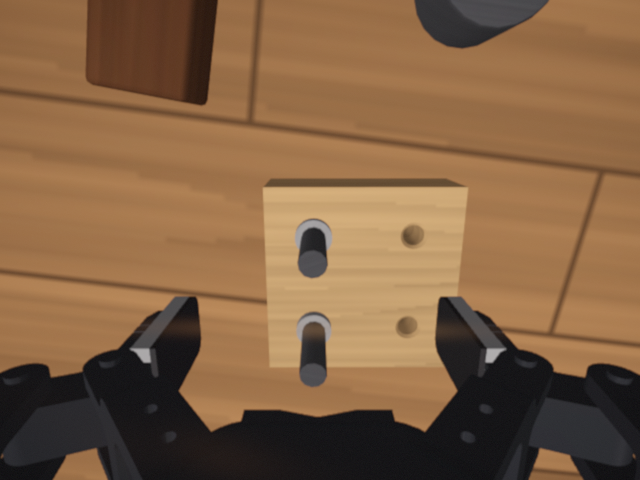

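Two pins stand in the stand's left holes, with their tops at (312,263) and (313,374).

Run:
```python
from h import *
import pickle
g=pickle.load(open('w.pkl','rb'))
for p in [(312,263,101),(313,374,101),(313.5,236,51),(314,328,51)]:
    q=ray(g,*p); print(q.round(1)); 
    if p[2]==101: go(q[:2],80,.126)
```

```text
[475.  354.6 101. ]
 [-1.8, -3.9, 90.9] [0.001, 0.002, -0.001]
[409.4 345.9 101. ]
 [-68.0, -3.5, 91.1] [0.001, 0.002, -0.001]
[475.7 354.3  51. ]
[410.8 345.9  51. ]
```

>>> drive_tool(targets=[-0.002,-0.004,0.03,0,0,0,1,-0.002,-0.004,0.06,0,0,0,1,-0.002,-0.004,0.08,0,0,0,1,-0.002,-0.004,0.091,0,0,0,1,-0.002,-0.004,0.091,0,0,0,1,-0.002,-0.004,0.091,0,0,0,0,-0.002,-0.004,0.091,0,0,0,0,-0.002,-0.004,0.091,0,0,0,0,-0.002,-0.004,0.091,0,0,0,0,-0.002,-0.004,0.091,0,0,0,0,-0.002,-0.004,0.091,0,0,0,0,-0.002,-0.004,0.091,0,0,0,0], force=60)

```text
clock: 14.28
eef_pos: [475.5, 356.0, 135.5]
tcp_rot: [-3.141, -0.001, 0.126]
contact_force: [-1.3, -1.6, 6.5]
opening: 0.168
```

>>> drive_tool(targets=[0,0,0,0,0,0,0,0,0,0,0,0,0,0,0,0,-0.02,0,0,0,0,0,0,-0.04,0,0,0,0,0,0,-0.08,0,0,0,0,0,0,-0.12,0,0,0,0,0,0,-0.15,0,0,0,0,0,0,-0.15,0,0,0,0])

```text
clock: 14.95
eef_pos: [477.4, 357.5, 291.6]
tcp_rot: [-3.137, -0.009, 0.126]
contact_force: [2.1, 1.5, -0.4]
opening: 0.172
```

Run:
```python
from h import *
s=sense(); print(s['opening'],s['contact_force'],s['tcp_rot'])
go(bed(10,170),200,.126); print(bed(10,170),bed(-50,170))
```

```text
0.17203889350660878 [ 2.10850493  1.46837403 -0.41671756] [-3.13659094 -0.008768    0.12589532]
 [60.8, 339.2, 36.5] [-0.005, -0.009, -0.0]
[580.58522596  28.88309852] [520.73216594  24.68652768]
```

>>> drive_tool(targets=[0.061,0.339,0.036,0,0,0,0,0.061,0.339,0.036,0,0,0,0,0.061,0.339,0.036,0,0,0,0,0.061,0.339,0.036,0,0,0,0,0.061,0.339,0.036,0,0,0,0,0.061,0.339,0.036,0,0,0,0,0.061,0.339,0.036,0,0,0,0,0.061,0.339,0.036,0,0,0,0,0.061,0.339,0.036,0,0,0,0,0.061,0.339,0.036,0,0,0,0,0.061,0.339,0.036,0,0,0,0,0.061,0.339,0.036,0,0,0,0])

```text
clock: 15.95
eef_pos: [577.9, 28.0, 248.5]
tcp_rot: [-3.141, 0.001, 0.126]
contact_force: [0.4, 0.6, -1.1]
opening: 0.169
```

Run:
```python
from h import *
import pickle
g=snap('wrist','w6'); pickle.dump(g,open('w.pkl','wb')); go(bed(10,170),80,.126); print(sense()['qvel'].round(3))
```

```text
[2.8, -0.1, 114.8] [-0.0, 0.0, 0.001]
[ 0.008 -0.003 -0.003 -0.003  0.001 -0.005]
```

View pics/w6.png

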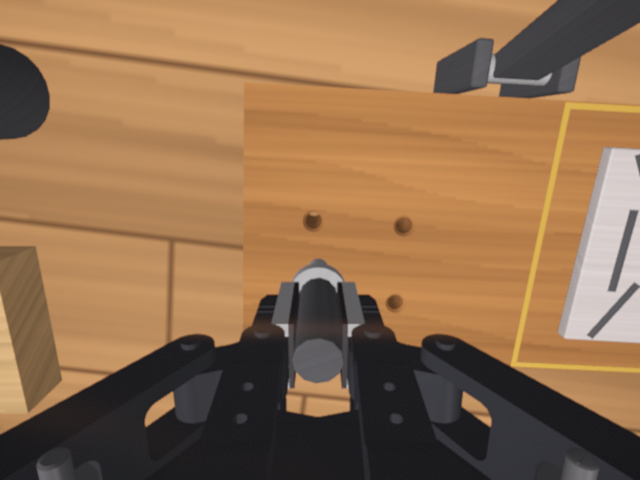

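Hole3 is at (312,221), hole1 at (403,226) and hole0 at (394,302). The held pin's shank tip shows near (319,262).

Run:
```python
from h import *
import pickle
g=pickle.load(open('w.pkl','rb')); im=g['color']
gr=cv2.cvtColor(im,cv2.COLOR_BGR2GRAY)
for (u,v),b in [((312,221),(10,170)),((403,226),(10,105)),((394,302),(-50,105))]:
    w=gr[v-14:v+15,u-14:u+15].astype(int); m=(w<np.median(w)-18); ys,xs=np.nonzero(m); cu,cv_=u-14+(xs.min()+xs.max())/2,v-14+(ys.min()+ys.max())/2
    print((cu,cv_),xs.ptp() if hasattr(xs,'ptp') else np.ptp(xs),np.ptp(ys),ray(g,cu,cv_,45)[:2].round(1),bed(*b).round(1))
s=sense()['eef_pos']; gz=s[2]-53.9
for dz in(-67,-38,-32,21): print(dz,np.round(proj(g,[s[0],s[1],gz+dz]),1))
c=im[190:390,250:390]; cv2.imwrite('pics/c3.png',cv2.resize(c,None,fx=4,fy=3,interpolation=cv2.INTER_CUBIC))
```

```text
(np.float64(312.0), np.float64(222.0)) 18 18 [578.7  33.1] [580.6  28.9]
(np.float64(402.5), np.float64(226.0)) 17 18 [583.9 -31.5] [585.1 -36. ]
(np.float64(391.0), np.float64(305.5)) 22 21 [521.8 -34.1] [525.3 -40.2]
-67 [318.5 262.1]
-38 [318.6 283.7]
-32 [318.6 289.1]
21 [318.8 359.7]
```

View pics/c3.png

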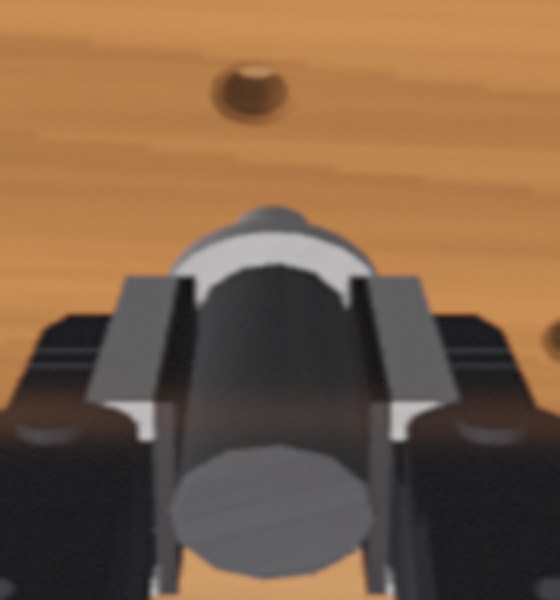

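Run:
```python
from h import *
import pickle
g=pickle.load(open('w.pkl','rb'))
s=sense()['eef_pos']; gz=s[2]-53.9; f=np.array([np.cos(.126),np.sin(.126)])
print('collar far',proj(g,[*(s[:2]+12*f),gz-32]),'shank end far',proj(g,[*(s[:2]+5*f),gz-65]))
q=ray(g,312.5,221,45); print(q); go(q[:2],125,.126); go(q[:2],80,.126)
print(ray(g,402.5,226,45),ray(g,394,302,45))
```

```text
collar far (np.float64(318.62133195332825), np.float64(262.48581643588403)) shank end far (np.float64(318.53211882928406), np.float64(253.98966195394206))
[579.44055474  32.81525809  45.        ]
 [2.2, -4.2, 69.8] [-0.0, 0.0, 0.001]
 [2.2, -4.2, 114.8] [-0.0, 0.0, 0.001]
[583.88802285 -31.47587547  45.        ] [524.88372801 -35.86909404  45.        ]
```

>>> drive_tool(targets=[0.003,-0.004,0.03,0,0,0,0,0.003,-0.004,0.055,0,0,0,0,0.003,-0.004,0.07,0,0,0,0,0.003,-0.004,0.07,0,0,0,0,0.003,-0.004,0.075,0,0,0,0,0.003,-0.004,0.08,0,0,0,0,0.003,-0.004,0.085,0,0,0,0,0.003,-0.004,0.09,0,0,0,0])

```text
clock: 16.67
eef_pos: [581.3, 31.8, 159.3]
tcp_rot: [3.141, -0.002, 0.126]
contact_force: [0.9, -0.3, -1.1]
opening: 0.169
```

>>> drive_tool(targets=[0,0,0.006,0,0,0,0,0,0,0.012,0,0,0,0,0,0,0.018,0,0,0,0,0,0,0.022,0,0,0,0,0,0,0.024,0,0,0,0,0,0,0.025,0,0,0,0])

```text
clock: 17.17
eef_pos: [580.8, 31.4, 135.3]
tcp_rot: [-3.142, 0.001, 0.126]
contact_force: [-11.1, 0.1, 34.2]
opening: 0.17
```

The contact comes at TCP z 135.3, against 135.5 when grasped with the collar seated, so this pin is home. I'm releasing it and going back for the second.

>>> drive_tool(targets=[0,0,-0.001,0,0,0,0.3,0,0,-0.001,0,0,0,0.6,0,0,-0.001,0,0,0,0.6,0,0,-0.001,0,0,0,0.6,0,0,-0.001,0,0,0,0.6,0,0,-0.03,0,0,0,0.6,0,0,-0.06,0,0,0,0.6,0,0,-0.1,0,0,0,1,0,0,-0.13,0,0,0,1,0,0,-0.13,0,0,0,1])

```text
clock: 18.0
eef_pos: [583.6, 31.6, 270.1]
tcp_rot: [3.141, -0.01, 0.126]
contact_force: [0.6, 1.3, 1.1]
opening: 0.984
```

Run:
```python
from h import *
go((410,345.9),170,.126)
g=snap('wrist','w7'); s=sense(); print(s['eef_pos'])
for z in(101,51): print(z,proj(g,[580,32,z]))
```

```text
[-133.3, -333.6, 44.7] [0.001, -0.01, -0.0]
[582.54143343  31.57985962 267.2137893 ]
101 (np.float64(317.3290073838164), np.float64(244.9787377144205))
51 (np.float64(317.3716048959815), np.float64(226.6113675716192))
```

>>> drive_tool(targets=[-0.133,-0.334,0.01,0,0,0,1,-0.133,-0.334,0.01,0,0,0,1,-0.133,-0.334,0.01,0,0,0,1,-0.133,-0.334,0.01,0,0,0,1,-0.133,-0.334,0.01,0,0,0,1,-0.133,-0.334,0.01,0,0,0,1,-0.133,-0.334,0.01,0,0,0,1,-0.133,-0.334,0.01,0,0,0,1,-0.133,-0.334,0.02,0,0,0,1,-0.133,-0.334,0.045,0,0,0,1,-0.133,-0.334,0.045,0,0,0,1,-0.133,-0.334,0.045,0,0,0,1])

```text
clock: 19.05
eef_pos: [405.6, 345.3, 216.9]
tcp_rot: [3.139, 0.004, 0.127]
contact_force: [0.2, 0.4, -0.1]
opening: 0.999
```

Run:
```python
from h import *
go((410,345.9),80,.126)
```

```text
[4.7, -0.3, 83.0] [0.003, 0.004, 0.001]
```

>>> drive_tool(targets=[0.003,0,0,0,0,0,1,0.003,0,0,0,0,0,1])

```text
clock: 19.22
eef_pos: [411.1, 346.2, 219.5]
tcp_rot: [-3.141, -0.001, 0.124]
contact_force: [-0.0, 0.6, 1.1]
opening: 1.001
```

Run:
```python
from h import *
go((410,345.9),80,.126); print(sense()['eef_pos'])
```

```text
[-1.2, 0.2, 85.6] [-0.0, -0.001, -0.002]
[411.10123011 346.18658166 219.53009891]
```

>>> drive_tool(targets=[-0.001,0,0.03,0,0,0,1,-0.001,0,0.06,0,0,0,1,-0.001,0,0.078,0,0,0,1,-0.001,0,0.085,0,0,0,1,-0.001,0,0.085,0,0,0,1,-0.001,0,0.085,0,0,0,0,-0.001,0,0.085,0,0,0,0,-0.001,0,0.085,0,0,0,0,-0.001,0,0.085,0,0,0,0,-0.001,0,0.085,0,0,0,0,-0.001,0,0.085,0,0,0,0,-0.001,0,0.085,0,0,0,0])

```text
clock: 20.22
eef_pos: [409.1, 346.7, 134.4]
tcp_rot: [-3.141, -0.001, 0.126]
contact_force: [-1.9, -1.1, 6.9]
opening: 0.171
```

>>> drive_tool(targets=[0,0,0,0,0,0,0,0,0,0,0,0,0,0,0,0,-0.02,0,0,0,0,0,0,-0.04,0,0,0,0,0,0,-0.08,0,0,0,0,0,0,-0.12,0,0,0,0,0,0,-0.13,0,0,0,0,0,0,-0.13,0,0,0,0,0,0,-0.13,0,0,0,0])

```text
clock: 20.97
eef_pos: [408.7, 346.3, 263.5]
tcp_rot: [-3.141, -0.0, 0.126]
contact_force: [-0.4, -0.1, -1.3]
opening: 0.172
```

Run:
```python
from h import *
# hole2 = hole0 + 65*uy, from measured holes (wrist): hole3~(580,32)
go(np.array([580.3,32])-60*np.array([np.cos(B),np.sin(B)]),200,.126)
```

```text
[70.9, 330.0, 9.5] [-0.0, -0.0, -0.0]
```

>>> drive_tool(targets=[0.071,0.33,0.01,0,0,0,0,0.071,0.33,0.01,0,0,0,0,0.071,0.33,0.01,0,0,0,0,0.071,0.33,0.01,0,0,0,0,0.071,0.33,0.01,0,0,0,0,0.071,0.33,0.01,0,0,0,0,0.071,0.33,0.01,0,0,0,0,0.071,0.33,0.01,0,0,0,0,0.071,0.33,0.01,0,0,0,0,0.071,0.33,0.01,0,0,0,0,0.071,0.33,0.01,0,0,0,0,0.071,0.33,0.01,0,0,0,0])

```text
clock: 21.97
eef_pos: [519.7, 28.9, 252.4]
tcp_rot: [-3.141, 0.003, 0.126]
contact_force: [-0.0, 0.9, -1.5]
opening: 0.168
```

Run:
```python
from h import *
import pickle
g=snap('wrist','w8'); pickle.dump(g,open('w.pkl','wb')); im=g['color']
cv2.imwrite('pics/c4.png',cv2.resize(im[120:420,180:460],None,fx=2,fy=2,interpolation=cv2.INTER_CUBIC)); print(sense()['eef_pos'])
```

```text
[519.89705322  29.12933888 252.84935387]
```

View pics/c4.png

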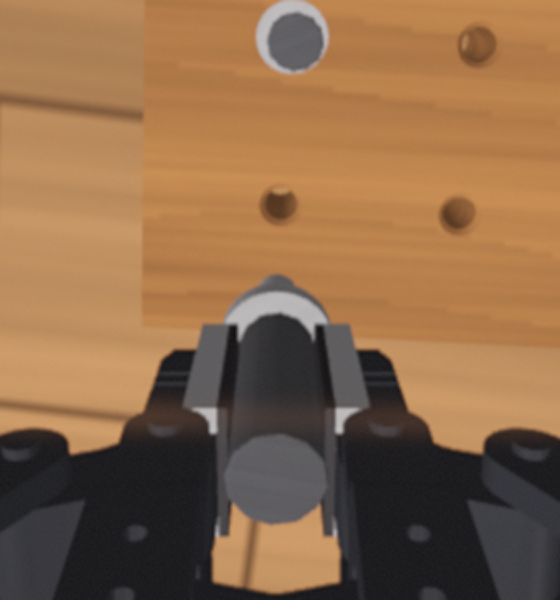

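Pin 1 is seated in hole3, with its collar ring flat around the grip. Hole2 is at full-frame (319.5,222.5).

Run:
```python
from h import *
import pickle
g=pickle.load(open('w.pkl','rb')); q=ray(g,319.3,222.3,45); print(q); go(q[:2]+[.6,-.7],80,.126)
```

```text
[519.6547711   28.54964101  45.        ]
 [0.4, 1.4, 118.9] [-0.0, 0.002, 0.001]
```

>>> drive_tool(targets=[0.001,0.001,0.03,0,0,0,0,0.001,0.001,0.055,0,0,0,0,0.001,0.001,0.072,0,0,0,0,0.001,0.001,0.074,0,0,0,0,0.001,0.001,0.079,0,0,0,0,0.001,0.001,0.084,0,0,0,0,0.001,0.001,0.089,0,0,0,0,0.001,0.001,0.094,0,0,0,0])

```text
clock: 22.68
eef_pos: [522.3, 27.3, 160.4]
tcp_rot: [3.142, -0.001, 0.126]
contact_force: [-3.9, 0.3, 1.2]
opening: 0.171
```

>>> drive_tool(targets=[-0.001,0,0.006,0,0,0,0,-0.001,0,0.012,0,0,0,0,-0.001,0,0.018,0,0,0,0,-0.001,0,0.023,0,0,0,0,-0.001,0,0.025,0,0,0,0,-0.001,0,0.026,0,0,0,0])

```text
clock: 23.18
eef_pos: [520.8, 26.8, 134.3]
tcp_rot: [-3.142, 0.001, 0.126]
contact_force: [-6.9, -0.2, 27.4]
opening: 0.168
```

>>> drive_tool(targets=[0,0,-0.001,0,0,0,0.3,0,0,-0.001,0,0,0,0.6,0,0,-0.001,0,0,0,0.6,0,0,-0.001,0,0,0,0.6,0,0,-0.001,0,0,0,0.6,0,0,-0.03,0,0,0,0.6,0,0,-0.07,0,0,0,0.6,0,0,-0.11,0,0,0,1,0,0,-0.15,0,0,0,1,0,0,-0.19,0,0,0,1,0,0,-0.23,0,0,0,1,0,0,-0.29,0,0,0,1])

```text
clock: 24.18
eef_pos: [520.2, 26.9, 407.3]
tcp_rot: [3.142, 0.0, 0.126]
contact_force: [0.5, 0.6, -0.9]
opening: 1.0
```

Run:
```python
from h import *
import pickle
print(tool([752.6,-117.9,425],[np.pi,0,1.641]), sense()['eef_pos'])
g=snap('top','top2');pickle.dump(g,open('top.pkl','wb')); cv2.imwrite('pics/c5.png',cv2.resize(g['color'][170:290,280:480],None,fx=3,fy=3,interpolation=cv2.INTER_CUBIC))
```

```text
[array([212.4, 172.8, -17.7]), array([-0.   ,  0.   , -1.515])] [520.19905034  26.86035128 407.33031234]
```

View pics/c5.png

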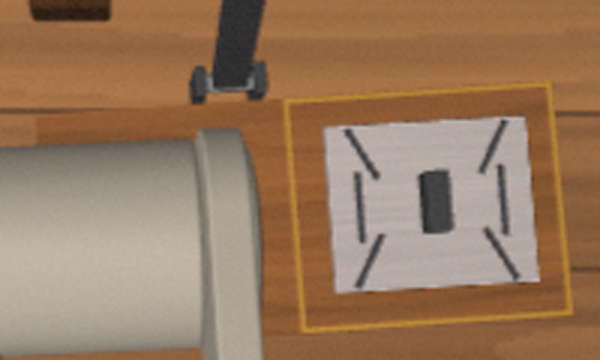

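The plate is still square inside the frame, and the bar is still up. Next is the handle.

>>> drive_tool(targets=[0.1,0.1,-0.018,0,0,-1.515,1,0.1,0.1,-0.018,0,0,-1.515,1,0.1,0.1,-0.018,0,0,-1.515,1,0.1,0.1,-0.018,0,0,-1.515,1,0.1,0.1,-0.018,0,0,-1.515,1,0.1,0.1,-0.018,0,0,-1.515,1,0.1,0.1,-0.018,0,0,-1.515,1,0.212,0.173,-0.018,0,0,-1.515,1,0.212,0.173,-0.018,0,0,-1.515,1,0.212,0.173,-0.018,0,0,-1.515,1,0.212,0.173,-0.018,0,0,-1.515,1,0.212,0.173,-0.018,0,0,-1.515,1])

```text
clock: 25.23
eef_pos: [755.0, -119.7, 420.6]
tcp_rot: [-3.14, -0.0, 1.631]
contact_force: [-0.8, 0.5, -1.1]
opening: 0.999
```

>>> drive_tool(targets=[0,0,0,0,0,0,1,0,0,0,0,0,0,1])

```text
clock: 25.4
eef_pos: [752.8, -118.1, 422.6]
tcp_rot: [-3.141, -0.0, 1.622]
contact_force: [-0.8, 0.5, -0.8]
opening: 1.004
```

Run:
```python
from h import *
print(sense()['eef_pos'],tool([752.6,-117.9,319.8],[np.pi,0,1.641])); g=snap('wrist','w9')
print(proj(g,[752.6,-117.9,266]))
```

```text
[ 752.81483947 -118.10478979  422.57711461] [array([ 2.000e-01, -1.000e-01,  1.028e+02]), array([-0.001, -0.   , -0.019])]
(np.float64(318.2629042725374), np.float64(244.08010384212508))
```

View pics/w9.png

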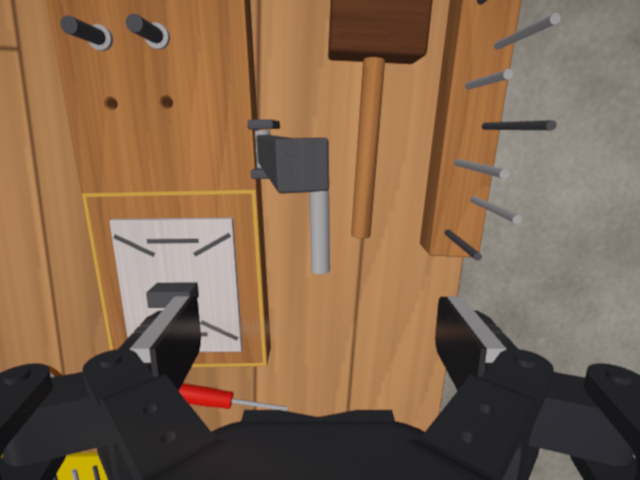

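The rod is at column 320, rows 190–272, as predicted. Both pins stand in the two left holes.

>>> drive_tool(targets=[0,0,0.03,0,0,-0.01,1,0,0,0.06,0,0,-0.019,1,0,0,0.085,0,0,-0.019,1,0,0,0.103,0,0,-0.019,1,0,0,0.103,0,0,-0.019,1,0,0,0.103,0,0,-0.019,0,0,0,0.103,0,0,-0.019,0,0,0,0.103,0,0,-0.019,0,0,0,0.103,0,0,-0.019,0,0,0,0.103,0,0,-0.019,0,0,0,0.103,0,0,-0.019,0,0,0,0.103,0,0,-0.019,0], force=40)

```text
clock: 26.45
eef_pos: [753.2, -118.1, 321.4]
tcp_rot: [3.14, 0.0, 1.645]
contact_force: [0.2, 0.0, 3.7]
opening: 0.125
```

Run:
```python
from h import *
s=sense(); print(s['contact_force'],s['opening'],s['eef_pos'])
# fit: down at TCP (490.9,-136.3,136.5), hinge offset 207,-18
p=s['eef_pos']; u=np.array([np.cos(B),np.sin(B)])
x0=(p[:2]-[490.9,-136.3])@u-207; z0=p[2]-136.5+18; print(x0,z0,np.hypot(x0,z0)); t0=np.arctan2(z0,-x0)-np.arctan2(18,207); print('ang',t0)
for t in np.append(np.linspace(t0,0,31)[1:],[-.01]):
    x=-207*np.cos(t)+18*np.sin(t); z=207*np.sin(t)+18*np.cos(t); print(round(t,2),round((x-x0)/1e3,4),round((z0-z)/1e3,4))
```

```text
[0.19314755 0.03759759 3.67437494] 0.12463188972828038 [ 753.22504597 -118.12687504  321.44967341]
55.953692104243714 202.94967341195303 210.5216986396293
ang 1.753077006087754
1.69 -0.0125 -0.0002
1.64 -0.0245 -0.0024
1.58 -0.0365 -0.0039
1.52 -0.0486 -0.0047
1.46 -0.0608 -0.0048
1.4 -0.0729 -0.0041
1.34 -0.085 -0.0028
1.29 -0.0969 -0.0008
1.23 -0.1087 0.002
1.17 -0.1204 0.0054
1.11 -0.1318 0.0095
1.05 -0.143 0.0143
0.99 -0.1539 0.0197
0.93 -0.1644 0.0257
0.88 -0.1746 0.0323
0.82 -0.1843 0.0396
0.76 -0.1936 0.0473
0.7 -0.2025 0.0556
0.64 -0.2109 0.0645
0.58 -0.2187 0.0737
0.53 -0.2259 0.0835
0.47 -0.2326 0.0936
0.41 -0.2387 0.1041
0.35 -0.2442 0.1149
0.29 -0.249 0.1261
0.23 -0.2532 0.1375
0.18 -0.2566 0.1491
0.12 -0.2594 0.1609
0.06 -0.2615 0.1729
0.0 -0.263 0.1849
-0.01 -0.2631 0.187
```

>>> drive_tool(targets=[0,-0.0125,-0.0015,0,0,0,0,0,-0.0245,-0.003,0,0,0,0,0,-0.0365,-0.005,0,0,0,0,0,-0.0486,-0.0065,0,0,0,0,0,-0.0608,-0.007,0,0,0,0,0,-0.0729,-0.0065,0,0,0,0,0,-0.085,-0.005,0,0,0,0,0,-0.0969,-0.003,0,0,0,0,0,-0.1087,-0.0005,0,0,0,0,0,-0.1204,0.003,0,0,0,0,0,-0.1318,0.007,0,0,0,0,0,-0.143,0.012,0,0,0,0])

```text
clock: 27.45
eef_pos: [611.0, -128.5, 310.0]
tcp_rot: [3.137, 0.0, 1.645]
contact_force: [1.3, 1.6, 8.2]
opening: 0.12
```

Run:
```python
from h import *
p=sense()['eef_pos']; u=np.array([np.cos(B),np.sin(B)])
x0=(p[:2]-[490.9,-136.3])@u-207; z0=p[2]-136.5+18; print(x0,z0,np.hypot(x0,z0),np.arctan2(z0,-x0)-np.arctan2(18,207))
```

```text
-86.62195672597012 191.5303197949081 210.2075802338622 1.0593242653120407
```

Force is low. Continuing (rows now relative to the point at 1.05 rad).

>>> drive_tool(targets=[0,-0.0109,0.0054,0,0,0,0,0,-0.0214,0.0114,0,0,0,0,0,-0.0316,0.018,0,0,0,0,0,-0.0413,0.0253,0,0,0,0,0,-0.0506,0.033,0,0,0,0,0,-0.0595,0.0413,0,0,0,0,0,-0.0679,0.0502,0,0,0,0,0,-0.0757,0.0594,0,0,0,0,0,-0.0829,0.0692,0,0,0,0,0,-0.0896,0.0793,0,0,0,0,0,-0.0957,0.0898,0,0,0,0,0,-0.1012,0.1006,0,0,0,0])

```text
clock: 28.45
eef_pos: [509.0, -136.2, 207.4]
tcp_rot: [3.141, 0.0, 1.645]
contact_force: [3.1, 1.9, 0.7]
opening: 0.121
```

>>> drive_tool(targets=[0,-0.0048,0.0112,0,0,0,0,0,-0.009,0.0226,0,0,0,0,0,-0.0124,0.0342,0,0,0,0,0,-0.0152,0.046,0,0,0,0,0,-0.0173,0.058,0,0,0,0,0,-0.0185,0.068,0,0,0,0,0,-0.0185,0.0695,0,0,0,0,0,-0.0185,0.0705,0,0,0,0])

```text
clock: 29.12
eef_pos: [489.8, -137.6, 136.7]
tcp_rot: [-3.139, -0.0, 1.645]
contact_force: [-3.8, -0.7, 3.8]
opening: 0.121
```

>>> drive_tool(targets=[0,0,0.001,0,0,0,0,0,0,0.002,0,0,0,0,0,0,0.003,0,0,0,0,0,0,0.003,0,0,0,0])

```text
clock: 29.45
eef_pos: [489.7, -137.5, 134.3]
tcp_rot: [-3.139, -0.0, 1.645]
contact_force: [-5.0, -1.7, 0.4]
opening: 0.121
```

>>> drive_tool(targets=[0,0.001,0.001,0,0,0,0,0,0.001,0.002,0,0,0,0,0,0.001,0.003,0,0,0,0,0,0.001,0.003,0,0,0,0])

```text
clock: 29.78
eef_pos: [489.7, -137.5, 132.8]
tcp_rot: [-3.137, -0.001, 1.645]
contact_force: [-16.8, -2.7, 28.8]
opening: 0.122
```

>>> drive_tool(targets=[0,0,0,0,0,0,0.5,0,0,0,0,0,0,1,0,0,0,0,0,0,1,0,0,0,0,0,0,1,0,0,0,0,0,0,1,0,0,0,0,0,0,1,0,0,-0.03,0,0,0,1,0,0,-0.06,0,0,0,1,0,0,-0.1,0,0,0,1,0,0,-0.14,0,0,0,1,0,0,-0.18,0,0,0,1,0,0,-0.18,0,0,0,1])

```text
clock: 30.78
eef_pos: [494.9, -138.3, 319.0]
tcp_rot: [3.131, 0.004, 1.645]
contact_force: [1.5, -0.4, 0.3]
opening: 0.999
```

Run:
```python
from h import *
import pickle
g=snap('wrist','w10');t=snap('scene','scene3')
cv2.imwrite('pics/c6.png',np.vstack([cv2.resize(g['color'][:300],(600,281)),cv2.resize(t['color'][160:290,160:400],(600,318),interpolation=cv2.INTER_CUBIC)]))
print(sense()['eef_pos'])
```

```text
[ 492.60048191 -137.6272443   313.07229327]
```

View pics/c6.png

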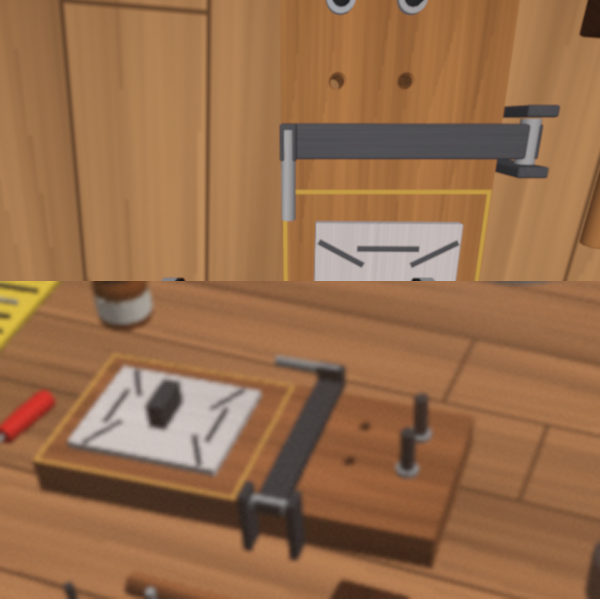

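The bar lies level across the bed, both pins stand with their collars on the bed, and the plate is inside the frame. One numeric comparison with the starting pictures checks full closure and the bystanders.

Run:
```python
from h import *
a=cv2.imread('pics/scene0.png'); b=cv2.imread('pics/scene3.png')
d=cv2.absdiff(a,b).max(2)
ga,gb=[cv2.cvtColor(i,cv2.COLOR_BGR2GRAY) for i in(a,b)]
# handle patch (bar near end) sub-pixel displacement
for n,(x0,x1,y0,y1) in {'handle/near end':(262,302,184,206),'hinge':(255,290,240,275)}.items():
    r=cv2.matchTemplate(gb[y0-6:y1+6,x0-6:x1+6],ga[y0:y1,x0:x1],cv2.TM_CCOEFF_NORMED); _,v,_,l=cv2.minMaxLoc(r); print(n,v,l[0]-6,l[1]-6)
m=(d>40).astype(np.uint8); n,_,st,_=cv2.connectedComponentsWithStats(m); print([s[:5].tolist() for s in st[1:] if s[4]>15])
print(sense()['clock'])
```

```text
handle/near end 0.9016791582107544 0 2
hinge 0.9144448041915894 0 0
[[225, 0, 25, 6, 66], [257, 0, 21, 26, 261], [277, 0, 5, 18, 72], [287, 0, 11, 19, 147], [425, 0, 5, 31, 79], [557, 0, 80, 52, 2456], [635, 4, 5, 23, 71], [229, 7, 6, 7, 23], [241, 8, 9, 8, 52], [383, 12, 5, 13, 32], [245, 16, 26, 13, 143], [245, 23, 23, 13, 127], [435, 30, 7, 9, 39], [602, 30, 37, 57, 619], [352, 32, 53, 58, 963], [249, 39, 37, 33, 574], [252, 48, 13, 8, 57], [341, 49, 12, 23, 135], [416, 54, 16, 44, 227], [431, 56, 6, 4, 19], [578, 57, 33, 23, 537], [540, 75, 60, 71, 1963], [263, 76, 19, 7, 71], [252, 89, 33, 61, 1294], [597, 91, 8, 5, 25], [577, 147, 11, 12, 68], [270, 189, 28, 8, 111], [187, 194, 78, 45, 2213], [278, 206, 64, 49, 2008], [447, 207, 13, 36, 258]]
30.8833
```

```bash
python3 -c "
from h import *
print(sense()['contact_force'].round(1)); print(sign_off())"
```

```text
[-0.7 -0.8 -1.6]
the job is handed in; nothing more can be done
None
```

I finished the changeover and handed it in at about 31 s. My last checks agree with the job as asked, except for one small mismatch on the bar.

- **Bar up:** I swung it to about 1.75 rad by its handle. The wrist force reached about 37 N on the way because my arc was a few mm off, so I corrected the path.
- **Plate:** I slid it along the bed into the brass frame without lifting it. A close view after release put it within about 3 mm of the frame's middle and within about 0.01 rad of square. Later pictures show it still there.
- **Pins:** Two were in the stand, and they now stand in hole3 and hole2. Each stopped against the bed at the height it had when seated in the stand, to within 0.2 mm. The last pictures show both upright, collars on the bed.
- **Bar down:** I pushed it until it met a firm stop (29 N) and let go. It lies level in the last picture.
- **Mismatch:** The handle now sits about 2 pixels (roughly 4 mm) lower than in the starting picture. I take this to mean the bar was not quite fully down at the start, but I did not check that separately.
- **Other things on the bench:** Comparing the first and last scene pictures, only the arm, plate, pins and handle had changed. At hand-in the gripper was clear of everything.

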